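Check the skin reflectance meter on its round reference tile

ROBOT

A 7-joint arm with a two-finger parallel gripper is mounted at the origin on a cart in front of the work surface, level with it; the furniture and walls round the work are solid. World frame = base frame: x ahead of the robot, y to its left, z up, the work surface at z = 0. Lengths are in m, angles in rad, forces in N, time in s.
With the tool pointing down it reaches from about 0.4 to 0.85 m from the base axis. Payload 10.4 kg.
Tool frame: the origin (TCP) lies midway between the tips of the shut fingers; the grasp point (between the pads) lies 19 mm behind it (manip.tcp_to_grasp is the distance from the TCP to the grasp point, in m); z points along the fingers, y is the line along which they close (so a half turn about z gives the same grasp; the last joint's range is limited). The gripper opens to 85 mm and grips with 20 to 120 N. Pads are 22 mm wide; open, the fingers measure 114 mm over their backs; the gripper's body (76 mm by 85 mm) begins 54 mm behind the grasp point. The pads swing forward as they close: fully open they stand 13 mm farther back than shut.
Start: joints at [-1.126, 0.332, -0.065, 1.46, 0.022, 1.35, -0.088], TCP at [0.282, 0.558, 0.207] pointing down, gripper open.
Joint ranges: [-2.6, 2.6], [-0.5, 2.12], [-1.47, 1.34], [0.16, 2.42], [-1.27, 4.41], [0.06, 2.06], [-2.6, 2.6]. Speed limits (rad/s): [2.22, 2.22, 2.79, 2.79, 3.14, 3.14, 3.14].

INTERFACE

Orientations are given as a unit quaternion [x, y, z, w].
In Python, from workcell import manip gives the robot as it stands.
- The arm moves only by the shell command python3 -m jog 'ROWS' [FORCE]. ROWS is a JSON object of lists of equal length, an entry for each row: "offset": the shift along the world's x, y, z in m, a list of three; "yaw": the turn about the world's z in degrees; "jaw": the closure, from 0 (fully open) to 1 (shut). A call has 1 to 20 rows; each row shifts and turns the commanded pose from where the row before left it; what a row does not reach is not made up. A row lasts 1/12 s, in which the tool goes at most 41.7 mm and 7.16 degrees, less where a joint would pass 70% of its speed; a pose out of reach is approached as far as the arm can. A call is refused whole if a number of a shift passes 0.0417 or a number of a turn 7.16, either way. A call with a gripper value outside its range is refused whole. The fingers move at their own pace and stop on an object; FORCE is the grip in N (left out, the last holds). Time passes only in rows, so rows that do not move let the fingers close. It gives the time, the measured TCP pose, the force, the opening and the grip force at its end, in the units of the state.
- manip.get_obs(): the state, without advancing time (a new reading comes with each control period).
- manip.camera(name): name is "scene" or "top"; returns a dict with "frame" (400x640x3 uint8, red, green, blue), "camera_matrix" (3x3 intrinsics, pixels), "distortion" ([k1, k2, p1, p2, k3] as OpenCV has them; the pictures are not rectified), "eye" and "attitude" of the camera in the world. Camera axes: x right, y up, looking along -z (the intrinsics and any distortion apply to the point x, -y, -z); pixel columns grow to the right and rows downward; lengths in m; the calibration is good to about 2 mm. A picture is of the moment at which its call begins. There is no depth.
- manip.hand_in(): hands the job in; it is judged then, once.
Trained networks look in a picture, given as the dict that the camera call returned (one of the last four; its "shot" number tells which), for a name from the list of things; names that differ only in an ending like _2 or _b are one class to them, and where a whole thing is asked for, a point or a joint stands for the part that bears it (a point fixed in the world has none). Each returns a list of dicts, best first, with "score" (0 to 1); they miss things now and then, are a little off and sometimes report something else, mostly with a low value. They report only what shows in the picture. A call takes as long as a camera call.
- manip.masks_of(picture, name): "region" (400x640 bool, what is visible of it).
- manip.tip_of(picture, name): "at" ([x, y, z] in m, in world coordinates, good to about 4 mm: a listed point, or the origin of a listed thing).
The state is a dict: "clock": time; "joint_pos": joint angles; "joint_velocities": joint speeds; "tau": joint torques, N m; "position": TCP position; "ee_rot": TCP orientation; "ft_force": force on the tool from outside, world axes, zero at the start; "torque": the same for the moment, N m; "grip_width": opening from 0.0 (shut) to 1.0 (fully open); "grasp_force": force on a finger pad.
Only numpy, scipy, OpenCV 4.12 (cv2) and the standard library are available. Lean on these libraries where they do the work, as an engineer would, in place of code of your own. Each camera call takes 0.05 s, during which the arm holds its last target. There are 200 camera calls.

TASK

Lift the lid of the metal tin by the pull on its front until it rests on its stop, then take the hand-held reflectance meter out of its leaning desk stand. Hold the meter upright with its tip inside the ring marked on the round reference tile (not the square one) in the tin, pressing down gently so that the sprung tip goes in about half of its 8 mm travel without bottoming. The program finishes while still holding the meter like that, gripped and pressed on the tile, with the lid still open; leave the other things on the desk where they are.

Things in the scene. Friction and masses are not known exactly. Their poses are not given: they have to be found in the camera images.
- tin: bare metal instrument tin on the desk, fixed, 97 (x) x 194 (y) x 37 tall with its lid shut, walls 2 mm, inner floor 1 mm above the desk. Origin: centre of its underside; +x points to the hinge side at the rear, -x to the front with the pull, z up
- tin_lid (a joint): opening angle of the tin's lid (rad): 0 shut, grows as the lid swings up and back, stop at 1.92. It starts shut or a little ajar; the hinge is stiff (friction) and the lid stays where it is left. Hinge axis: the tin's y through tin_hinge
- tin_hinge (a point): middle of the lid's hinge line, 46 mm behind the tin's origin and 35 mm above the desk
- lid_pull (a point): centre of the pull: round steel bar 26 mm long along the tin's y, 13 thick, its flat ends bare to pinch from above (it can pivot between the pads), on a 10 mm wide neck, axis 28 mm in front of the lid's front edge. Lid shut: x = -72, z = 30 mm in the tin's frame, 118 mm from the hinge; turns with the lid
- ref_round: ROUND white ceramic reference tile, a disc 54 mm across and 12 mm thick, fixed on the floor of the tin in one of two places (the square tile is in the other), under the lid while it is shut. Origin: centre of its underside
- ref_round_spot (a point): centre of the marked spot on top of the round tile, 13 mm above the desk: a thin dark ring of 28 mm diameter is drawn round it
- ref_square: SQUARE white ceramic reference tile, 54 x 54 x 12 mm, with the same ring on it, fixed in the other place in the tin; not to be used. Origin: centre of its underside
- stand: grey plastic desk stand, fixed: foot 105 x 85 x 10 mm and a square sleeve (outside 35, inside 25 mm wide, 45 mm long, open below) whose axis leans 20 degrees from vertical, top towards the stand's -x. Origin: centre of its sole, mouth of the sleeve 85 mm above it
- meter: white hand-held meter, 0.11-0.2 kg, 152 mm long: sprung tip, square nose 20 wide, grey collar 36 wide at 58-67 mm above the tip face, handle 34 (x) x 28 (y) at 67-152 mm, flat sides, best gripped 28 wide at 120. Starts leaning in the stand, collar on the sleeve's mouth; draw it 58 mm out along its axis. Origin: tip face with the tip out; z up the handle (vertical = upright)
- tip_face (a point): centre of the flat end face of the meter's sprung tip, 14 mm in diameter; moves in with the tip
- tip (a joint): how far the sprung tip is pushed into the meter (m): 0 out, 0.008 bottomed. Pushing force 1 N at the start, 3 N half way, 5 N just before it bottoms
- microscope: fixed equipment between the tin and the stand, behind them: microscope 401 mm tall, 253 x 174 mm; origin: centre of its underside, its two eyepieces overhang 136 mm towards the robot at 345 to 400 mm height. Carry the hand past it on the robot's side
- centrifuge: fixed equipment left of the stand: bench centrifuge 275 x 235 mm, 144 tall. Origin: centre of its underside
- tube_rack: fixed wooden rack (64 x 190 mm) with sample tubes whose tops stand about 110 mm above the desk, between the tin and the stand. Origin: centre of its underside
- timer: bystander, loose, to be left alone: white desk timer, 58 x 64 x 22, in mm. Origin: centre of its underside
- stamp: bystander, loose, to be left alone: wooden rubber stamp with a turned knob, 23 x 50 x 56 tall, in mm. Origin: centre of its underside
- label_roll: bystander, loose, to be left alone: roll of white labels lying flat, 52 across, 25 tall, in mm. Origin: centre of its underside
- marker_1: bystander, loose, to be left alone: marker pen lying, 123 x 11 x 13, in mm. Origin: centre of its underside
- beaker: bystander, loose, to be left alone: clear beaker, 48 across, 58 tall, in mm. Origin: centre of its underside
- wash_bottle: bystander, loose, to be left alone: squeeze wash bottle with bent spout, 88 x 57 x 136 tall, in mm. Origin: centre of its underside
- specimen_cup: bystander, loose, to be left alone: lidded specimen cup, 66 across, 77 tall, in mm. Origin: centre of its underside

How it is judged:
On the way, in this order (a step that is already met when the one before it is completed fails the run):
1. the lid is open on its stop (value of joint tin_lid above 1.82 rad), for 0.2 s.
2. the meter is gripped and out of the stand (contact force between the fingers and meter above 2 N and contact force between meter and stand below 0.1 N and distance between meter and stand above 0.1 m and height (world z) of meter above 0.05 m), for 0.2 s.
At the end, for the whole second after the job is handed in: Lid on its stop (over 1.82 rad). Meter at rest, gripped (over 2 N), within 6 degrees of upright, tip face within 7 mm of the centre of the round tile's ring, pushed in 1.5 to 6.5 mm, pressing on that tile with 1 to 6 N, touching neither stand nor tin (value of joint tin_lid above 1.82 rad and horizontal distance between tip_face and ref_round_spot below 0.007 m and angle between meter's own z axis and vertical below 0.105 rad and value of joint tip between 0.0015 and 0.0065 m and contact force between meter and ref_round between 1 and 6 N and contact force between the fingers and meter above 2 N and contact force between meter and stand below 0.1 N and contact force between meter and tin below 0.1 N and linear speed of meter below 0.01 m/s and angular speed of meter below 0.1 rad/s); the arm keeps its last pose, push and grip.
It fails at once if the meter is rammed onto a tile (more than 15 N) (contact force between meter and ref_round above 15 N or contact force between meter and ref_square above 15 N).
It fails at once if the tip is pressed on the square tile (contact force between meter and ref_square above 1 N).
It fails at once if a bystander is shifted by more than 30 mm (distance of any of timer, stamp, label_roll, marker_1, beaker, wash_bottle, specimen_cup from where it was at the start of the episode above 0.03 m).
It also fails if it takes over 70 s, if anything falls off the work surface, if the arm or the gripper's body presses on something with over 40 N, if the wrist force passes 120 N, or if a joint passes its speed limit or range.

## Working session

There is one attempt and no reset: what is moved stays moved. The work goes in short steps, Python scripts to look and compute and a shell command to move; the robot and the scene stay as the last step left them, time stands still between calls to the robot, and variables do not carry over. Pictures are saved under pics/ and viewed, at most 10 in all, crops included, and the job is handed in when it is done.

```bash
ls; mkdir -p pics; cat > h.py <<'E'
import numpy as np, cv2
from workcell import manip
from scipy.spatial.transform import Rotation as R
def save(p,n): cv2.imwrite('pics/'+n,p['frame'][:,:,::-1])
def st():
    o=manip.get_obs(); print('t',round(o['clock'],2),'p',np.round(o['position'],4),'q',np.round(o['ee_rot'],3),'f',np.round(o['ft_force'],1),'w',round(o['grip_width'],3),'g',round(o['grasp_force'],1)); return o
E
python3 - <<'E'
from h import *
o=st();print(manip.tcp_to_grasp)
for c in('scene','top'):
    p=manip.camera(c);save(p,c+'0.png');print(c,np.round(p['eye'],3),np.round(p['attitude'],3).tolist())
    for n in ['tin','tin_hinge','lid_pull','ref_round','ref_round_spot','ref_square','stand','meter','tip_face','microscope','centrifuge','tube_rack','timer','stamp','label_roll','marker_1','beaker','wash_bottle','specimen_cup']:
        print(n,[(np.round(d['at'],3).tolist(),round(d['score'],2)) for d in manip.tip_of(p,n)[:2]])
E
```

```text
pics
t 0.0 p [0.2816 0.5575 0.2058] q [ 0.232  0.973 -0.001 -0.   ] f [ 1.2  0.2 -0.6] w 1.002 g 0.0
0.0187
scene [-0.373  0.65   0.859] [-0.22, 0.39, 0.783, -0.431]
tin [([0.5, -0.318, 0.0], 0.72)]
tin_hinge [([0.778, -0.108, 0.002], 0.72), ([0.547, -0.306, 0.035], 0.62)]
lid_pull [([0.435, -0.336, 0.035], 0.98)]
ref_round []
ref_round_spot []
ref_square []
stand [([0.535, 0.216, 0.001], 0.61)]
meter [([0.549, 0.212, 0.027], 0.6), ([0.778, -0.107, -0.0], 0.6)]
tip_face [([0.552, 0.213, 0.031], 0.55), ([0.372, 0.321, -0.002], 0.55)]
microscope []
centrifuge []
tube_rack [([0.433, 0.07, 0.0], 0.82), ([0.436, -0.337, 0.037], 0.29)]
timer [([0.38, 0.24, 0.001], 0.91)]
stamp [([0.368, 0.322, 0.002], 0.69)]
label_roll [([0.364, -0.025, -0.001], 0.54)]
marker_1 [([0.355, 0.082, 0.0], 0.51)]
beaker [([0.72, 0.188, -0.002], 0.61)]
wash_bottle [([0.733, 0.293, -0.002], 0.56), ([0.552, 0.213, 0.027], 0.4)]
specimen_cup [([0.778, -0.109, -0.001], 0.64)]
top [0.404 0.07  1.382] [-0.056, 0.043, 0.708, -0.702]
tin [([0.5, -0.314, 0.001], 0.9)]
tin_hinge [([0.545, -0.308, 0.034], 0.78), ([0.778, -0.106, -0.0], 0.43)]
lid_pull [([0.43, -0.338, 0.032], 0.94)]
ref_round []
ref_round_spot []
ref_square []
stand [([0.536, 0.21, 0.001], 0.59)]
meter [([0.554, 0.212, 0.027], 0.65), ([0.501, -0.316, 0.001], 0.32)]
tip_face [([0.553, 0.214, 0.028], 0.61)]
microscope [([0.433, 0.07, -0.001], 0.51)]
centrifuge []
tube_rack [([0.431, 0.073, -0.0], 0.81)]
timer [([0.383, 0.25, 0.001], 0.69)]
stamp [([0.369, 0.325, -0.001], 0.67)]
label_roll [([0.369, -0.026, -0.007], 0.76)]
marker_1 [([0.358, 0.085, -0.001], 0.47)]
beaker [([0.722, 0.19, 0.001], 0.73)]
wash_bottle [([0.739, 0.286, -0.002], 0.58), ([0.37, -0.027, -0.004], 0.26)]
specimen_cup [([0.777, -0.105, -0.0], 0.79)]
```

View pics/scene0.png

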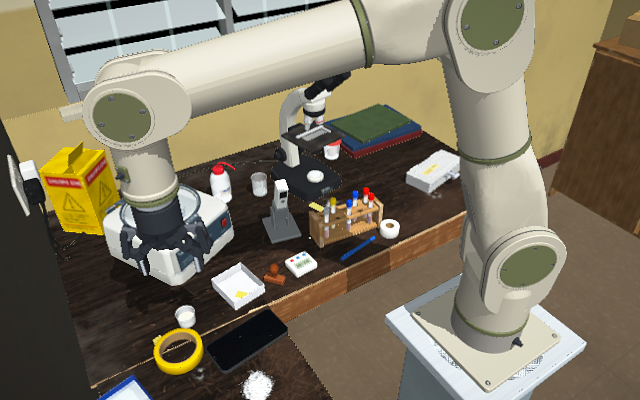

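View pics/top0.png

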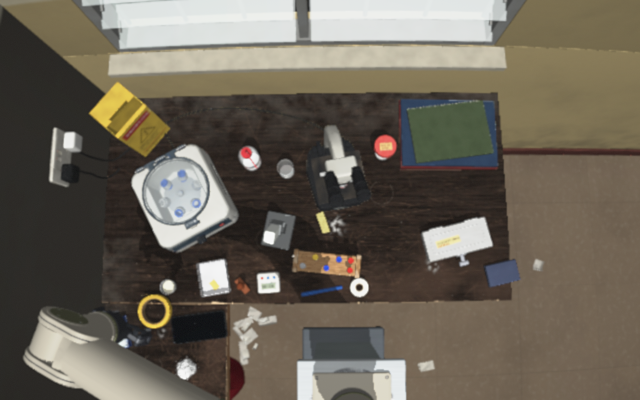

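Scene view: the tin is at (435,170) with its pull at (460,180), and the meter leans in its stand at (281,200). The top view shows the tin at (457,240), the stand at (277,230), and the microscope eyepieces at about (345,200). Next I'll refine the yaws and the meter pose by fitting masks.

```bash
cat >> h.py <<'E'
def proj(p,X):
    X=np.atleast_2d(X).astype(float)
    c=(R.from_quat(p['attitude']).inv().apply(X-np.array(p['eye'])))*[1,-1,-1]
    return cv2.projectPoints(c,np.zeros(3),np.zeros(3),np.array(p['camera_matrix']),np.array(p['distortion'],float))[0][:,0]
def unproj(p,uv,z):
    n=cv2.undistortPoints(np.array([[uv]],float),np.array(p['camera_matrix']),np.array(p['distortion'],float))[0,0]
    d=R.from_quat(p['attitude']).apply([n[0],-n[1],-1]); e=np.array(p['eye']); return e+d*(z-e[2])/d[2]
def box(hx,hy,z0,z1): return np.array([[a*hx,b*hy,z] for a in(-1,1) for b in(-1,1) for z in(z0,z1)])
def sil(p,parts):
    m=np.zeros((400,640),np.uint8)
    for P in parts:
        cv2.fillConvexPoly(m,cv2.convexHull(np.round(proj(p,P)*16).astype(np.int32)),1,shift=4)
    return m>0
def iou(a,b): return (a&b).sum()/max(1,(a|b).sum())
E
cat > fit.py <<'E'
from h import *
from scipy.optimize import minimize
ps=[manip.camera('scene'),manip.camera('top')]
def best(p,n):
    r=manip.masks_of(p,n); print(n,[(round(d['score'],2),int(d['region'].sum()),np.round(np.argwhere(d['region']).mean(0)).tolist()) for d in r[:3]]); return r[0]['region'] if r else None
def fit(ms,model,x0,s):
    f=lambda x:-sum(iou(sil(p,model(x)),m) for p,m in zip(ps,ms))
    r=min((minimize(f,np.array(x0)+np.array(s)*k,method='Nelder-Mead',options=dict(initial_simplex=[np.array(x0)+np.array(s)*k]+[np.array(x0)+np.array(s)*k+np.eye(len(s))[i]*s[i] for i in range(len(s))])) for k in(-.6,0,.6)),key=lambda r:r.fun)
    return np.round(r.x,4),r.fun
if __name__=='__main__':
    ms=[best(p,'meter') for p in ps]
    def meter(x):
        ex,ey,yaw=x; T=R.from_euler('z',yaw)*R.from_euler('y',-np.radians(20)); o=np.array([ex,ey,.0305])
        return [T.apply(b)+o for b in(box(.018,.018,.058,.067),box(.017,.014,.067,.152))]
    print('meter',fit(ms,meter,[.552,.213,0],[.006,.006,.3]))
    ms=[best(p,'tin') for p in ps]
    def tin(x):
        T=R.from_euler('z',x[2]); o=np.array([x[0],x[1],0]); return [T.apply(b)+o for b in(box(.0485,.097,0,.037),box(.014,.005,.027,.035)+[-.0625,0,0],box(.0065,.013,.0235,.0365)+[-.072,0,0])]
    print('tin',fit(ms,tin,[.5,-.316,.255],[.006,.006,.2]))
    ms=[best(p,'stand') for p in ps]
    for n in ['microscope','tube_rack']:
        m=best(ps[1],n)
        if m is not None: ij=np.argwhere(m); print(n,ij.min(0),ij.max(0))
    for uv in [(345,207),(350,200),(338,200)]: print(np.round(unproj(ps[1],uv,.37),3))
E
python3 fit.py
```

```text
meter [(0.96, 352, [195.0, 280.0]), (0.49, 181, [248.0, 357.0])]
meter [(0.79, 251, [233.0, 271.0]), (0.71, 436, [282.0, 269.0])]
meter (array([ 0.553 ,  0.213 , -0.2357]), np.float64(-1.479619632509534))
tin [(0.6, 951, [225.0, 281.0]), (0.57, 1460, [171.0, 434.0]), (0.29, 579, [184.0, 220.0])]
tin [(0.7, 2075, [240.0, 456.0])]
tin (array([ 0.5033, -0.3171,  0.2434]), np.float64(-0.8777589134125636))
stand [(0.87, 918, [225.0, 281.0]), (0.26, 1422, [171.0, 434.0])]
stand [(0.7, 649, [228.0, 281.0])]
microscope [(0.65, 131, [285.0, 242.0]), (0.5, 2139, [240.0, 456.0])]
microscope [278 236] [292 249]
tube_rack [(0.91, 1156, [264.0, 326.0])]
tube_rack [250 292] [277 360]
[0.552 0.028 0.37 ]
[0.568 0.017 0.37 ]
[0.568 0.043 0.37 ]
```

```bash
cat > f2.py <<'E'
from fit import *
import fit as F
r=manip.masks_of(ps[0],'tin'); m0=[d['region'] for d in r if abs(np.argwhere(d['region'])[:,1].mean()-434)<15][0]
ms=[m0,best(ps[1],'tin')]
def tin(x):
    T=R.from_euler('z',x[2]); o=np.array([x[0],x[1],0]); return [T.apply(b)+o for b in(box(.0485,.097,0,.037),box(.014,.005,.027,.035)+[-.0625,0,0],box(.0065,.013,.0235,.0365)+[-.072,0,0])]
print(fit(ms,tin,[.5,-.316,.255],[.006,.006,.2]))
ms=[best(p,'stand') for p in ps]; mm=[best(p,'meter') for p in ps]; ms=[a|b for a,b in zip(ms,mm)]
def stand(x):
    T=R.from_euler('z',x[2]); o=np.array([x[0],x[1],0]); Q=R.from_euler('y',-np.radians(20)); M=np.array([x[3],0,.085])
    return [T.apply(b)+o for b in(box(.0525,.0425,0,.01),Q.apply(box(.0175,.0175,-.045,0))+M,Q.apply(box(.018,.018,0,.009))+M,Q.apply(box(.017,.014,.009,.094))+M)]
print(fit(ms,stand,[.5355,.2125,-.22,0],[.006,.006,.2,.01]))
E
python3 f2.py
```

```text
tin [(0.81, 2005, [240.0, 456.0])]
(array([ 0.5042, -0.3187,  0.2705]), np.float64(-1.6728005766025498))
stand [(0.62, 914, [225.0, 280.0]), (0.18, 109, [246.0, 359.0])]
stand [(0.83, 671, [229.0, 281.0])]
meter [(0.97, 417, [195.0, 280.0]), (0.69, 1445, [171.0, 434.0])]
meter [(0.81, 280, [233.0, 271.0])]
(array([ 0.5378,  0.2165, -0.2196, -0.0091]), np.float64(-1.7999779096662203))
```

```bash
python3 -m jog '{"offset":[[0.01,-0.04,0.02],[0.01,-0.04,0.02],[0.01,-0.04,0.02],[0.01,-0.04,0.02],[0.01,-0.04,0.01],[0.01,-0.04,0],[0.01,-0.04,0],[0.01,-0.04,0],[0.01,-0.04,0],[0.01,-0.04,0],[0.01,-0.04,0],[0,-0.04,0],[0,-0.04,0],[0,-0.04,0],[0,-0.04,0],[0,-0.04,0],[0,-0.04,0],[0,-0.04,0],[0,-0.04,0],[0,-0.04,0]],"yaw":[-6.9,-6.9,-6.9,-6.9,-6.9,-6.9,-6.9,-6.9,-6.9,-6.9,-6.9,-6.9,-6.9,-6.9,-6.9,-6.9,-6.9,-6.9,-6.9,-6.9],"jaw":[0.3,0.3,0.3,0.3,0.3,0.3,0.3,0.3,0.3,0.3,0.3,0.3,0.3,0.3,0.3,0.3,0.3,0.3,0.3,0.3]}'
```

```text
clock: 4.57
position: [0.3874, -0.2291, 0.2896]
ee_rot: [0.992, 0.129, 0.001, 0.0]
ft_force: [1.0, -0.3, -0.8]
grip_width: 0.7
grasp_force: 0.0
```

```bash
python3 -m jog '{"offset":[[0.01,-0.02,-0.03],[0.01,-0.02,-0.035],[0.01,-0.02,-0.04],[0.01,-0.02,-0.04],[0.003,-0.018,-0.03],[0,0,-0.01],[0,0,0],[0,0,0]],"yaw":[0,0,0,0,0,0,0,0],"jaw":[0.45,0.45,0.45,0.45,0.45,0.45,0.45,0.45]}'; python3 - <<'E'
from h import *
for c in('scene','top'):
    p=manip.camera(c); save(p,c+'1.png')
    for n in('lid_pull','tin_hinge'): print(c,n,[(np.round(d['at'],3).tolist(),round(d['score'],2)) for d in manip.tip_of(p,n)[:2]])
    print(proj(p,[[.433,-.337,.032],[.387,-.229,.29]]))
st()
E
```

```text
clock: 5.23
position: [0.4291, -0.321, 0.1119]
ee_rot: [0.991, 0.132, -0.0, -0.0]
ft_force: [1.1, -0.4, -0.4]
grip_width: 0.556
grasp_force: 0.0
scene lid_pull [([0.436, -0.337, 0.032], 0.76), ([0.738, 0.294, -0.002], 0.57)]
scene tin_hinge [([0.543, -0.307, 0.036], 0.67)]
[[455.22606065 175.24809947]
 [453.7608573  113.96550253]]
top lid_pull [([0.502, -0.316, -0.0], 0.61), ([0.428, -0.338, 0.032], 0.57)]
top tin_hinge [([0.548, -0.307, 0.033], 0.75), ([0.359, 0.084, -0.003], 0.67)]
[[464.25014672 262.24040111]
 [452.52349901 279.46673962]]
t 5.53 p [ 0.4301 -0.3209  0.1127] q [0.991 0.133 0.001 0.   ] f [-0.7 -0.5 -0.9] w 0.549 g 0.0
```

```bash
python3 -m jog '{"offset":[[0.003,-0.016,-0.01],[0,0,-0.03],[0,0,-0.03],[0,0,-0.02],[0,0,-0.01],[0,0,0],[0,0,0]],"yaw":[0,0,0,0,0,0,0],"jaw":[0.45,0.45,0.45,0.45,0.45,0.45,0.45]}'; python3 -c "
from h import *
p=manip.camera('scene'); 
cv2.imwrite('pics/s2.png',cv2.resize(p['frame'][110:230,370:530,::-1],None,fx=5,fy=5)[:600])"
```

```text
clock: 6.12
position: [0.4326, -0.3375, 0.0123]
ee_rot: [0.991, 0.132, 0.0, 0.0]
ft_force: [0.1, -0.0, 0.5]
grip_width: 0.55
grasp_force: 0.0
```

View pics/s2.png

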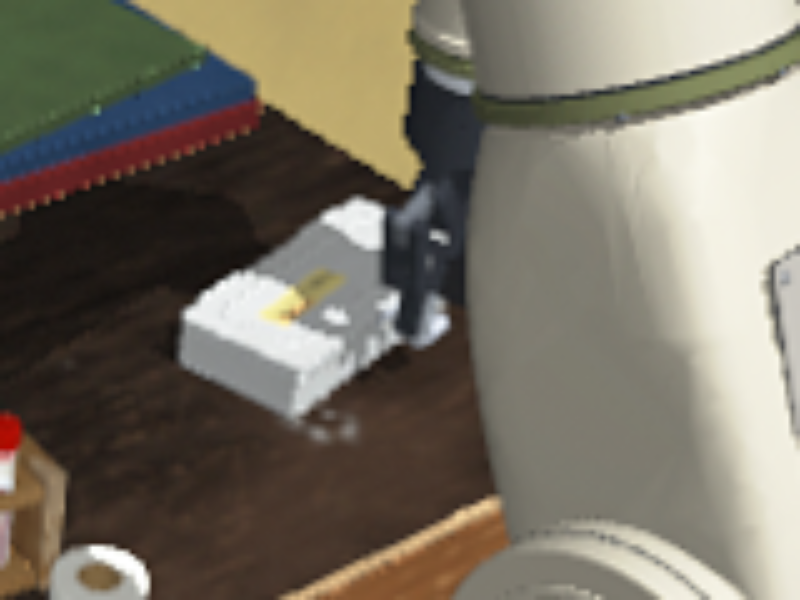

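The crop shows the open fingers straddling the pull at crop pixel (415,320), with nothing else touched. Closing.

```bash
python3 -m jog '{"offset":[[0,0,0],[0,0,0],[0,0,0],[0,0,0],[0,0,0],[0,0,0]],"yaw":[0,0,0,0,0,0],"jaw":[1,1,1,1,1,1]}' 45; python3 - <<'E'
import numpy as np
# arc steps in tin frame -> world offsets, 108 deg + small
y=np.radians(15.2);r=np.array([-.118,-.005])
P=[];
for t in np.radians(np.arange(0,115.1,6)):
    # swing up/back: rotate in (x,z) clockwise
    c,s=np.cos(t),np.sin(t); P.append((c*r[0]+s*r[1], -s*r[0]+c*r[1]))
d=np.diff(P,axis=0); print([[round(a*np.cos(y),4),round(a*np.sin(y),4),round(b,4)] for a,b in d])
E
```

```text
clock: 6.67
position: [0.4323, -0.335, 0.0117]
ee_rot: [0.991, 0.133, -0.0, -0.002]
ft_force: [-1.7, 7.1, -0.8]
grip_width: 0.234
grasp_force: 44.0
[[np.float64(0.0001), np.float64(0.0), np.float64(0.0124)], [np.float64(0.0014), np.float64(0.0004), np.float64(0.0123)], [np.float64(0.0026), np.float64(0.0007), np.float64(0.0121)], [np.float64(0.0038), np.float64(0.001), np.float64(0.0117)], [np.float64(0.005), np.float64(0.0013), np.float64(0.0112)], [np.float64(0.0061), np.float64(0.0016), np.float64(0.0106)], [np.float64(0.0071), np.float64(0.0019), np.float64(0.0099)], [np.float64(0.0081), np.float64(0.0022), np.float64(0.0091)], [np.float64(0.0089), np.float64(0.0024), np.float64(0.0082)], [np.float64(0.0097), np.float64(0.0026), np.float64(0.0072)], [np.float64(0.0104), np.float64(0.0028), np.float64(0.0061)], [np.float64(0.0109), np.float64(0.003), np.float64(0.0049)], [np.float64(0.0114), np.float64(0.0031), np.float64(0.0037)], [np.float64(0.0117), np.float64(0.0032), np.float64(0.0024)], [np.float64(0.0119), np.float64(0.0032), np.float64(0.0012)], [np.float64(0.0119), np.float64(0.0032), np.float64(-0.0001)], [np.float64(0.0119), np.float64(0.0032), np.float64(-0.0014)], [np.float64(0.0116), np.float64(0.0032), np.float64(-0.0027)], [np.float64(0.0113), np.float64(0.0031), np.float64(-0.0039)]]
```

```bash
python3 -m jog '{"offset":[[0,0.002,0.012],[0.0014,0.0004,0.0123],[0.0026,0.0007,0.0121],[0.0038,0.001,0.0117],[0.005,0.0013,0.0112],[0.006,0.0016,0.0106],[0,0,0]],"yaw":[0,0,0,0,0,0,0],"jaw":[1,1,1,1,1,1,1]}'; python3 -c "
from h import *
p=manip.camera('scene'); 
cv2.imwrite('pics/s3.png',cv2.resize(p['frame'][110:230,370:530,::-1],None,fx=5,fy=5)[:600])"
```

```text
clock: 7.25
position: [0.4533, -0.3306, 0.084]
ee_rot: [0.991, 0.133, 0.002, 0.001]
ft_force: [0.2, 0.5, 0.5]
grip_width: 0.002
grasp_force: 0.0
```

View pics/s3.png

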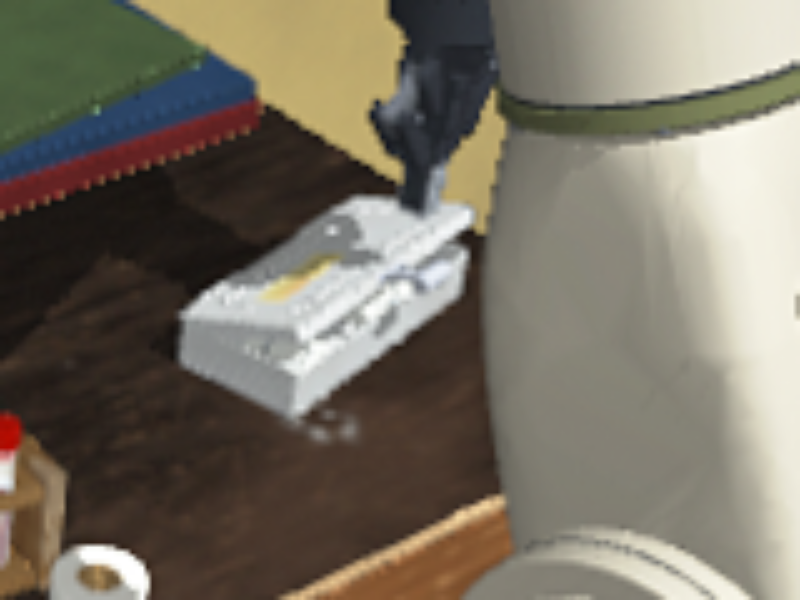

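The grip slipped off with the lid about 20° open, where it stays. The fingers sit shut just above the front edge (crop 425,200). I'll raise the hand and re-measure the pull.

```bash
python3 -m jog '{"offset":[[0,0,0.03],[0,0,0.03],[-0.02,0.03,0.02],[-0.02,0.03,0.0],[-0.02,0.03,0],[0,0.03,0],[0,0,0]],"yaw":[0,0,0,0,0,0,0],"jaw":[0.45,0.45,0.45,0.45,0.45,0.45,0.45]}'; cat > pull.py <<'E'
from h import *
ps=[]
for c in('scene','top'):
    p=manip.camera(c);ps.append(p)
    for n in('lid_pull','tin_hinge'): print(c,n,[(np.round(d['at'],3).tolist(),round(d['score'],2)) for d in manip.tip_of(p,n)[:2]])
p=ps[1]
a=cv2.resize(ps[1]['frame'][205:275,410:510,::-1],None,fx=6,fy=6)
b=cv2.resize(ps[0]['frame'][140:210,395:495,::-1],None,fx=4,fy=4)
h=np.zeros((420+0,600,3),np.uint8);h[:]=a; cv2.imwrite('pics/pt.png',h); cv2.imwrite('pics/ps.png',b)
# pull pixel prediction per angle
y=.268;o=np.array([.503,-.318,0])
for t in np.radians([10,14,18,22,26]):
    c,s=np.cos(t),np.sin(t); r=np.array([.046-.118*c-.005*s,0,.035+.118*s-.005*c]); X=R.from_euler('z',y).apply(r)+o
    print(np.degrees(t),X.round(4),[proj(q,X).round(1).tolist() for q in ps])
E
python3 pull.py
```

```text
clock: 7.88
position: [0.3903, -0.205, 0.1607]
ee_rot: [0.991, 0.135, 0.0, -0.002]
ft_force: [0.4, 0.8, 0.7]
grip_width: 0.549
grasp_force: 0.0
scene lid_pull [([0.442, -0.337, 0.07], 0.6)]
scene tin_hinge [([0.544, -0.307, 0.035], 0.84)]
top lid_pull [([0.434, -0.338, 0.068], 0.63)]
top tin_hinge [([0.547, -0.307, 0.034], 0.76)]
10.0 [ 0.4345 -0.3368  0.0506] [[[455.8, 170.0]], [[466.0, 261.6]]]
14.0 [ 0.4358 -0.3365  0.0587] [[[455.8, 167.6]], [[466.7, 261.0]]]
18.0 [ 0.4376 -0.3359  0.0667] [[[455.7, 165.2]], [[467.4, 260.3]]]
22.0 [ 0.44   -0.3353  0.0746] [[[455.4, 162.7]], [[467.9, 259.4]]]
26.0 [ 0.443  -0.3345  0.0822] [[[454.9, 160.2]], [[468.4, 258.3]]]
```

View pics/pt.png

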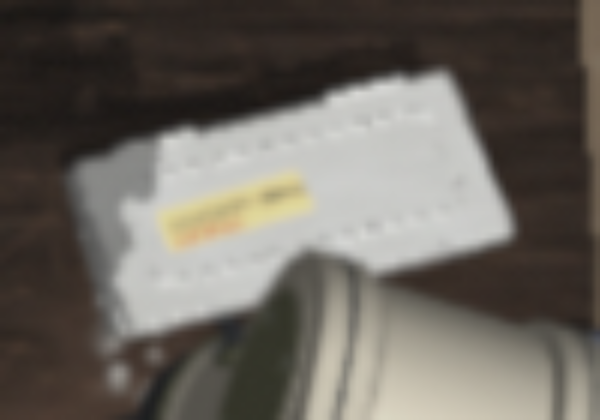

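View pics/ps.png

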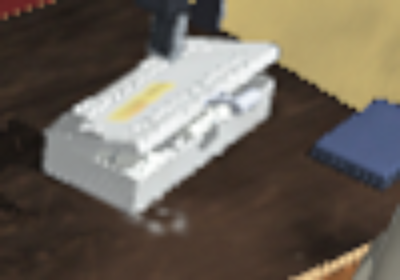

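```bash
python3 -m jog '{"offset":[[0.012,-0.032,0],[0.012,-0.033,0],[0.012,-0.033,0],[0.012,-0.032,0],[0,0,-0.025],[0,0,-0.03],[0,0,-0.03],[0,0,-0.02],[0,0,-0.01],[0,0,0],[0,0,0]],"yaw":[0,0,0,0,0,0,0,0,0,0,0],"jaw":[0.45,0.45,0.45,0.45,0.45,0.45,0.45,0.45,0.45,0.45,0.45]}'; python3 -m jog '{"offset":[[0,0,0],[0,0,0],[0,0,0],[0,0,0],[0,0,0],[0,0,0]],"yaw":[0,0,0,0,0,0],"jaw":[1,1,1,1,1,1]}' 110
```

```text
clock: 9.1
position: [0.4388, -0.3412, 0.0467]
ee_rot: [0.991, 0.132, -0.0, 0.0]
ft_force: [0.7, -0.5, 1.7]
grip_width: 0.549
grasp_force: 0.0
clock: 9.6
position: [0.4362, -0.3346, 0.0452]
ee_rot: [0.991, 0.133, -0.003, -0.006]
ft_force: [-11.9, 19.3, 1.7]
grip_width: 0.167
grasp_force: 108.0
```

```bash
python3 -m jog '{"offset":[[-0.002,0.007,0],[0,0,0],[0.002,0.0005,0.006],[0.002,0.0005,0.006],[0.0025,0.0006,0.0056],[0.0025,0.0007,0.0056],[0.003,0.0008,0.0053],[0.003,0.0008,0.0053],[0,0,0]],"yaw":[0,0,0,0,0,0,0,0,0],"jaw":[1,1,1,1,1,1,1,1,1]}'
```

```text
clock: 10.35
position: [0.4539, -0.329, 0.0814]
ee_rot: [0.991, 0.133, 0.001, 0.0]
ft_force: [0.9, -0.1, 0.4]
grip_width: 0.004
grasp_force: 0.1
```

Slipped again: the force in −x during the grip suggests the pads are too far forward of the bar. I'll move the hand well clear to see the pull precisely.

```bash
python3 -m jog '{"offset":[[0,0,0.03],[0,0,0.03],[-0.01,0.03,0.03],[-0.01,0.04,0.02],[-0.01,0.04,0.0],[-0.01,0.04,0],[0,0.04,0],[0,0.04,0],[0,0.04,0],[0,0.04,0],[0,0,0]],"yaw":[0,0,0,0,0,0,0,0,0,0,0],"jaw":[0.45,0.45,0.45,0.45,0.45,0.45,0.45,0.45,0.45,0.45,0.45]}'; sed -i 's#pics/pt.png#pics/pt2.png#;s#pics/ps.png#pics/ps2.png#;s/fx=4,fy=4/fx=6,fy=6/;s/\[10,14,18,22,26\]/[16,20,24,28,32,36,40]/' pull.py; cat >> pull.py <<'E'
cv2.imwrite('pics/both.png',np.hstack([cv2.resize(a,(400,280)),cv2.resize(b,(400,280))]))
cv2.imwrite('pics/full_top.png',ps[1]['frame'][:,:,::-1])
E
python3 pull.py
```

```text
clock: 11.27
position: [0.4135, -0.0182, 0.1868]
ee_rot: [0.991, 0.136, 0.0, -0.001]
ft_force: [0.9, 0.0, 0.9]
grip_width: 0.552
grasp_force: 0.0
scene lid_pull [([0.452, -0.33, 0.102], 0.58)]
scene tin_hinge [([0.546, -0.306, 0.032], 0.58)]
top lid_pull [([0.448, -0.337, 0.098], 0.56)]
top tin_hinge [([0.547, -0.307, 0.035], 0.9)]
16.0 [ 0.4366 -0.3362  0.0627] [[[455.8, 166.4]], [[467.1, 260.7]]]
20.0 [ 0.4388 -0.3356  0.0707] [[[455.6, 163.9]], [[467.7, 259.9]]]
24.000000000000004 [ 0.4414 -0.3349  0.0784] [[[455.2, 161.4]], [[468.2, 258.9]]]
28.0 [ 0.4446 -0.334   0.086 ] [[[454.6, 158.9]], [[468.6, 257.6]]]
32.0 [ 0.4483 -0.333   0.0933] [[[453.9, 156.4]], [[469.0, 256.3]]]
36.0 [ 0.4525 -0.3319  0.1003] [[[453.0, 153.9]], [[469.3, 254.7]]]
40.0 [ 0.4571 -0.3306  0.107 ] [[[451.9, 151.4]], [[469.5, 252.9]]]
```

View pics/both.png

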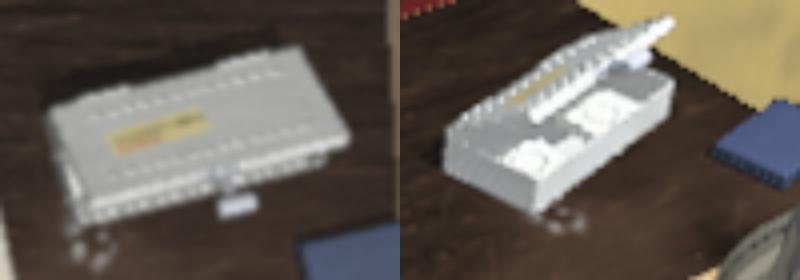

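The top crop shows the pull at full-frame (469,256), and the scene crop shows it at (454,155), so the lid is now at about 34° and both tiles are visible. Instead of pinching again, I'll push the pull up and back along its arc from the front with shut fingers.

```bash
python3 -m jog '{"offset":[[0,-0.04,0],[0,-0.04,0],[0,-0.04,0],[0,-0.04,0],[0,-0.04,0],[0,-0.04,0],[0,-0.04,0],[0,-0.04,0],[0,0,-0.03],[0,0,-0.03],[0,0,-0.03],[0,0,-0.014],[0,0,0],[0,0,0]],"yaw":[0,0,0,0,0,0,0,0,0,0,0,0,0,0],"jaw":[1,1,1,1,1,1,1,1,1,1,1,1,1,1]}'; python3 - <<'E'
import numpy as np
y=.267;P=[]
for t in np.radians(np.arange(34,119,6)):
    c,s=np.cos(t),np.sin(t); P.append((-.118*c-.005*s,.118*s-.005*c))
print([[round(float(a*np.cos(y)),4),round(float(a*np.sin(y)),4),round(float(b),4)] for a,b in np.diff(P,axis=0)])
E
```

```text
clock: 12.73
position: [0.4134, -0.3425, 0.0835]
ee_rot: [0.991, 0.132, -0.0, 0.0]
ft_force: [0.3, -0.5, 0.1]
grip_width: -0.0
grasp_force: 0.0
[[0.0068, 0.0019, 0.0102], [0.0078, 0.0021, 0.0094], [0.0087, 0.0024, 0.0085], [0.0095, 0.0026, 0.0075], [0.0102, 0.0028, 0.0064], [0.0108, 0.0029, 0.0053], [0.0112, 0.0031, 0.0041], [0.0116, 0.0032, 0.0029], [0.0118, 0.0032, 0.0016], [0.0119, 0.0033, 0.0003], [0.0119, 0.0033, -0.001], [0.0117, 0.0032, -0.0023], [0.0114, 0.0031, -0.0035], [0.011, 0.003, -0.0047]]
```

```bash
python3 -m jog '{"offset":[[0.01,0.0027,0],[0.01,0.0027,0],[0.004,0.001,0],[0.007,0.002,0.008],[0.008,0.0021,0.008],[0.009,0.0024,0.008],[0.0095,0.0026,0.0075],[0,0,0]],"yaw":[0,0,0,0,0,0,0,0],"jaw":[1,1,1,1,1,1,1,1]}'; python3 - <<'E'
from h import *
for c in('scene','top'):
    p=manip.camera(c);print([(np.round(d['at'],3).tolist(),round(d['score'],2)) for d in manip.tip_of(p,'lid_pull')[:2]])
E
```

```text
clock: 13.4
position: [0.4745, -0.3257, 0.1163]
ee_rot: [0.991, 0.133, 0.001, 0.001]
ft_force: [0.0, -0.4, 0.2]
grip_width: 0.0
grasp_force: 0.0
[([0.453, -0.331, 0.102], 0.91)]
[([0.447, -0.333, 0.098], 0.56)]
```

```bash
python3 pull.py | tail -7
```

```text
16.0 [ 0.4366 -0.3362  0.0627] [[[455.8, 166.4]], [[467.1, 260.7]]]
20.0 [ 0.4388 -0.3356  0.0707] [[[455.6, 163.9]], [[467.7, 259.9]]]
24.000000000000004 [ 0.4414 -0.3349  0.0784] [[[455.2, 161.4]], [[468.2, 258.9]]]
28.0 [ 0.4446 -0.334   0.086 ] [[[454.6, 158.9]], [[468.6, 257.6]]]
32.0 [ 0.4483 -0.333   0.0933] [[[453.9, 156.4]], [[469.0, 256.3]]]
36.0 [ 0.4525 -0.3319  0.1003] [[[453.0, 153.9]], [[469.3, 254.7]]]
40.0 [ 0.4571 -0.3306  0.107 ] [[[451.9, 151.4]], [[469.5, 252.9]]]
```

View pics/both.png

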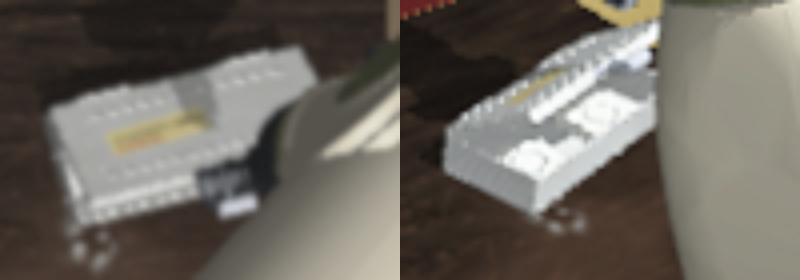

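The lid has not moved. The finger tips slid over the bar (top crop 225,185), so the overlap was too small. I'll retry with the fingers about 40 mm below the bar.

```bash
python3 -m jog '{"offset":[[0,0,0.012],[-0.03,-0.008,0],[-0.032,-0.009,0],[0,0,-0.03],[0,0,-0.03],[0,0,-0.012],[0.01,0.0027,0],[0.01,0.0027,0.0],[0.004,0.001,0.002],[0.006,0.0015,0.004],[0.006,0.0015,0.004],[0,0,0]],"yaw":[0,0,0,0,0,0,0,0,0,0,0,0],"jaw":[1,1,1,1,1,1,1,1,1,1,1,1]}'; python3 - <<'E'
from h import *
for c in('scene','top'):
    p=manip.camera(c);print([(np.round(d['at'],3).tolist(),round(d['score'],2)) for d in manip.tip_of(p,'lid_pull')[:2]])
E
```

```text
clock: 14.9
position: [0.4419, -0.3358, 0.0665]
ee_rot: [0.991, 0.131, -0.003, -0.0]
ft_force: [-22.2, 1.4, 17.0]
grip_width: 0.001
grasp_force: 11.0
[([0.547, -0.308, 0.035], 0.74), ([0.46, -0.329, 0.112], 0.69)]
[([0.373, 0.327, -0.001], 0.63), ([0.453, -0.33, 0.11], 0.57)]
```

Now the lid moves (about 41°). Continuing along the arc.

```bash
python3 -m jog '{"offset":[[0.004,0.001,0.006],[0.004,0.001,0.005],[0.0045,0.0012,0.0045],[0.0045,0.0012,0.0045],[0.005,0.0013,0.004],[0.005,0.0013,0.004],[0.005,0.0014,0.003],[0.005,0.0014,0.003],[0.0055,0.0015,0.0026],[0.0055,0.0015,0.0026],[0,0,0]],"yaw":[0,0,0,0,0,0,0,0,0,0,0],"jaw":[1,1,1,1,1,1,1,1,1,1,1]}'; python3 - <<'E'
from h import *
for c in('scene','top'):
    p=manip.camera(c);print([(np.round(d['at'],3).tolist(),round(d['score'],2)) for d in manip.tip_of(p,'lid_pull')[:2]])
E
```

```text
clock: 16.02
position: [0.4949, -0.3203, 0.1038]
ee_rot: [0.991, 0.133, 0.0, 0.0]
ft_force: [0.3, 0.5, -0.8]
grip_width: -0.0
grasp_force: 0.0
[([0.518, -0.318, 0.149], 0.8)]
[([0.508, -0.321, 0.148], 0.87)]
```

```bash
python3 -m jog '{"offset":[[0.008,0.002,0.006],[0.008,0.002,0.006],[0.008,0.002,0.006],[0.008,0.002,0.004],[0.008,0.002,0],[0.008,0.002,0],[0.008,0.002,0],[0.008,0.002,0],[0.006,0.0016,0],[0,0,0]],"yaw":[0,0,0,0,0,0,0,0,0,0],"jaw":[1,1,1,1,1,1,1,1,1,1]}'; python3 - <<'E'
from h import *
for c in('scene','top'):
    p=manip.camera(c);print([(np.round(d['at'],3).tolist(),round(d['score'],2)) for d in manip.tip_of(p,'lid_pull')[:2]])
E
```

```text
clock: 17.05
position: [0.5646, -0.3026, 0.1251]
ee_rot: [0.991, 0.133, -0.0, -0.0]
ft_force: [1.1, -0.3, 1.1]
grip_width: -0.003
grasp_force: 0.0
[([0.58, -0.303, 0.148], 0.61)]
[([0.577, -0.303, 0.149], 0.59)]
```

```bash
python3 -m jog '{"offset":[[0.005,0.0013,0],[0.004,0.001,0],[0.003,0.0008,0],[0,0,0],[0,0,0]],"yaw":[0,0,0,0,0],"jaw":[1,1,1,1,1]}'
```

```text
clock: 17.67
position: [0.5681, -0.3031, 0.1254]
ee_rot: [0.992, 0.129, -0.006, -0.001]
ft_force: [-29.2, 2.2, 15.1]
grip_width: -0.003
grasp_force: 15.0
```

The lid is on its stop (29 N of reaction). Retreating towards the stand on the robot's side of the microscope.

```bash
python3 -m jog '{"offset":[[-0.03,-0.008,0],[-0.03,-0.008,0],[-0.03,0,0.03],[-0.03,0,0.03],[-0.03,0.02,0.035],[-0.02,0.04,0.03],[0,0.04,0],[0,0.04,0],[0,0.04,0],[0,0.04,0],[0,0.04,0],[0,0.04,0],[0,0.04,0],[0,0.04,0],[0,0.04,0],[0,0.04,0],[0,0.04,0],[0,0.03,0],[0,0.03,0],[0,0,0]],"yaw":[0,0,0,0,0,-2,-2,-2,-2,-2,-2,-2,-2,-2,-2,-2,-2,-2,-2,0],"jaw":[0.2,0.2,0.2,0.2,0.2,0.2,0.2,0.2,0.2,0.2,0.2,0.2,0.2,0.2,0.2,0.2,0.2,0.2,0.2,0.2]}'; python3 - <<'E'
from h import *
for c in('scene','top'):
    p=manip.camera(c);save(p,c+'_open.png')
    for n in('lid_pull','ref_round','ref_round_spot','ref_square','tin_hinge','meter','tip_face'):print(c,n,[(np.round(d['at'],3).tolist(),round(d['score'],2)) for d in manip.tip_of(p,n)[:2]])
a,b=[cv2.imread(f'pics/{c}_open.png') for c in('scene','top')]
cv2.imwrite('pics/tiles.png',np.hstack([cv2.resize(a[135:205,385:485],(400,280)),cv2.resize(b[195:265,410:510],(400,280))]))
E
```

```text
clock: 19.33
position: [0.4231, 0.2121, 0.2282]
ee_rot: [0.995, -0.096, -0.001, -0.0]
ft_force: [-1.3, 0.0, -0.2]
grip_width: 0.804
grasp_force: 0.0
scene lid_pull [([0.583, -0.302, 0.15], 0.84)]
scene ref_round [([0.381, 0.246, -0.002], 0.72), ([0.481, -0.267, 0.001], 0.59)]
scene ref_round_spot [([0.483, -0.27, 0.012], 0.65)]
scene ref_square [([0.502, -0.362, 0.001], 0.49)]
scene tin_hinge [([0.72, 0.189, -0.001], 0.61)]
scene meter [([0.553, 0.212, 0.028], 0.57)]
scene tip_face []
top lid_pull [([0.58, -0.302, 0.148], 0.88)]
top ref_round [([0.482, -0.268, 0.003], 0.63)]
top ref_round_spot [([0.474, -0.269, 0.014], 0.68), ([0.552, 0.214, 0.026], 0.28)]
top ref_square [([0.501, -0.365, 0.001], 0.74), ([0.481, -0.272, 0.001], 0.44)]
top tin_hinge [([0.548, -0.309, 0.033], 0.68), ([0.504, -0.318, -0.0], 0.66)]
top meter [([0.55, 0.213, 0.03], 0.55)]
top tip_face [([0.553, 0.213, 0.029], 0.63)]
```

View pics/tiles.png

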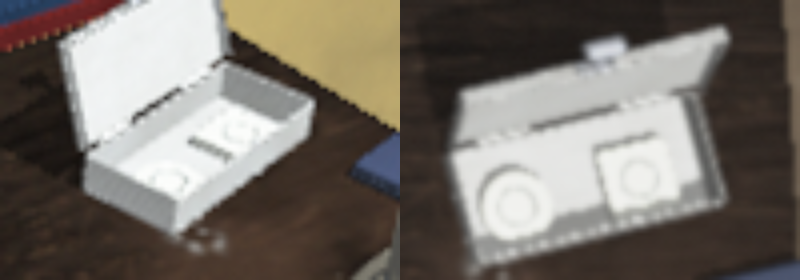

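The lid is open, and the round tile is the left one: its ring is at about (439,247) in top and (427,180) in scene. Moving over the meter and down.

```bash
python3 - <<'E'
from h import *
for c,uv in(('top',(439.0,246.7)),('scene',(427,180))): print(unproj(manip.camera(c),uv,.013).round(4))
E
python3 -m jog '{"offset":[[0.03,0.004,0],[0.03,0.004,0],[0.028,0.003,0],[0,0,-0.03],[0,0,-0.03],[0,0,-0.03],[0,0,-0.017],[0,0,0],[0,0,0]],"yaw":[-2,0,0,0,0,0,0,0,0],"jaw":[0.35,0.35,0.35,0.35,0.35,0.35,0.35,0.35,0.35]}'; python3 -c "
from h import *
a,b=[manip.camera(c)['frame'][:,:,::-1] for c in('scene','top')]
cv2.imwrite('pics/grasp.png',np.hstack([cv2.resize(a[160:250,235:325],(400,400)),cv2.resize(b[190:260,235:305],(400,400))]))"
```

```text
[ 0.4811 -0.2677  0.013 ]
[ 0.4799 -0.2672  0.013 ]
clock: 20.98
position: [0.5121, 0.217, 0.1213]
ee_rot: [0.993, -0.116, -0.001, 0.001]
ft_force: [0.6, 0.5, 0.4]
grip_width: 0.647
grasp_force: 0.0
```

View pics/grasp.png

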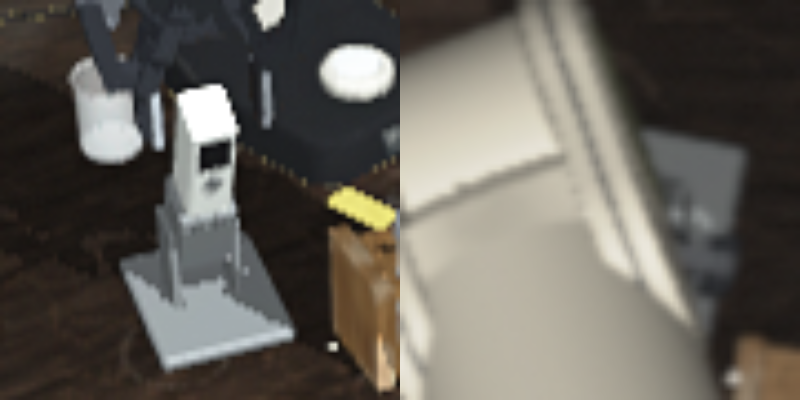

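Both finger tips straddle the handle (crop 157,150 and 266,127). They sit a little high, with the meter slightly to +y. I'll lower the hand 8 mm, shift it 4 mm, and close.

```bash
python3 -m jog '{"offset":[[0.002,0.004,-0.004],[0,0,-0.004],[0,0,0],[0,0,0],[0,0,0],[0,0,0],[0,0,0],[0,0,0],[0,0,0]],"yaw":[-0.2,0,0,0,0,0,0,0,0],"jaw":[0.35,0.35,1,1,1,1,1,1,1]}' 30
```

```text
clock: 21.83
position: [0.5144, 0.221, 0.1137]
ee_rot: [0.993, -0.118, -0.0, 0.0]
ft_force: [-2.0, -2.2, 3.0]
grip_width: 0.325
grasp_force: 32.8
```

```bash
python3 -m jog '{"offset":[[-0.0027,0.0006,0.0075],[-0.0027,0.0006,0.0075],[-0.0027,0.0006,0.0075],[-0.0027,0.0006,0.0075],[-0.0027,0.0006,0.0075],[-0.0014,0.0003,0.004],[0,0,0]],"yaw":[0,0,0,0,0,0,0],"jaw":[1,1,1,1,1,1,1]}'; cat > tilt.py <<'E'
from fit import *
import fit as F
o=st(); F.ps=ps
def near(p):
    r=manip.masks_of(p,'meter'); g=proj(p,np.array(o['position']))[0]
    r=[d for d in r if np.hypot(*(np.argwhere(d['region']).mean(0)[::-1]-g))<45]
    return r[0]['region'] if r else np.zeros((400,640),bool)
ms=[near(p) for p in ps]; print([int(m.sum()) for m in ms])
yaw=2*np.arctan2(o['ee_rot'][1],o['ee_rot'][0])
for c,p in zip('st',ps): print([(np.round(d['at'],4).tolist(),round(d['score'],2)) for d in manip.tip_of(p,'tip_face')[:2]+manip.tip_of(p,'meter')[:2]])
def model(x):
    T=R.from_euler('z',yaw)*R.from_euler('y',-np.radians(x[0])); g=np.array(o['position'])+[0,0,.026]+T.apply([x[1],0,0])
    return [T.apply(b-[0,0,.12+x[2]])+g for b in(box(.007,.007,0,.012),box(.01,.01,.012,.058),box(.018,.018,.058,.067),box(.017,.014,.067,.152))]
fr=np.stack
s=ps[0]; m=ms[0]
f=lambda x:-iou(sil(s,model(x)),m)
best_=min((minimize(f,x0,method='Nelder-Mead',options=dict(initial_simplex=np.array([x0]*4)+np.vstack([np.zeros(3),np.diag([8,.005,.006])]))) for x0 in([0,0,0],[20,0,0],[10,0,0])),key=lambda r:r.fun)
print('yaw',np.degrees(yaw),'tilt',best_.x,best_.fun, 'tip',(np.array(model(best_.x)[0]).reshape(-1,3)[::2].mean(0)))
E
python3 -c "
from h import *
p=manip.camera('scene');st()
print([(np.round(d['at'],4).tolist(),round(d['score'],2)) for d in manip.tip_of(p,'meter')[:2]])"
```

```text
clock: 22.42
position: [0.4997, 0.225, 0.1564]
ee_rot: [0.993, -0.118, 0.0, -0.001]
ft_force: [0.1, 0.7, -1.7]
grip_width: 0.323
grasp_force: 32.4
t 22.47 p [0.4996 0.2248 0.1556] q [ 0.993 -0.118 -0.    -0.   ] f [-0.4 -0.  -2. ] w 0.327 g 32.4
[([0.5383, 0.2162, 0.0698], 0.59), ([0.4803, -0.2709, 0.0007], 0.42)]
```

The meter is rising cleanly. Now I'll pivot it upright against the sleeve rim.

```bash
python3 -m jog '{"offset":[[0.0048,-0.0011,0],[0.0048,-0.0011,0.0015],[0.0048,-0.0011,0.0015],[0.0048,-0.0011,0.001],[0.0048,-0.0011,0.001],[0.0048,-0.0011,0.0005],[0.0048,-0.0011,0.0005],[0.0048,-0.0011,0],[0,0,0]],"yaw":[0,0,0,0,0,0,0,0,0],"jaw":[1,1,1,1,1,1,1,1,1]}'; python3 tilt.py
```

```text
clock: 23.27
position: [0.539, 0.2152, 0.1611]
ee_rot: [0.993, -0.118, -0.0, 0.0]
ft_force: [-1.5, 0.0, -0.7]
grip_width: 0.325
grasp_force: 30.5
t 23.37 p [0.5386 0.2154 0.1611] q [ 0.993 -0.118  0.     0.   ] f [-0.4  0.4 -1.4] w 0.323 g 30.4
[572, 0]
[([0.546, -0.3065, 0.0349], 0.17), ([0.5369, 0.2161, 0.0692], 0.81)]
[([0.5018, -0.3157, -0.0007], 0.57), ([0.5316, 0.2119, 0.0005], 0.21)]
yaw -13.556284897949809 tilt [ 7.00543082e+00 -8.19208582e-03 -1.59287862e-03] -0.843426883308715 tip [0.54474758 0.21392416 0.06855597]
```

```bash
python3 -m jog '{"offset":[[0,0,0.01],[0,0,0.015],[0,0,0.02],[0,0,0.02],[-0.005,0,0.02],[-0.02,-0.0,0.02],[-0.03,-0.005,0.02],[-0.03,-0.02,0],[-0.01,-0.02,0],[0,-0.02,0],[0,-0.01,0],[0,0,0],[0,0,0]],"yaw":[0,0,0,0,0,0,0,0,0,0,0,0,0],"jaw":[1,1,1,1,1,1,1,1,1,1,1,1,1]}'; python3 tilt.py
```

```text
clock: 24.75
position: [0.4433, 0.1409, 0.2865]
ee_rot: [0.993, -0.118, -0.0, -0.0]
ft_force: [-0.4, 1.3, -1.6]
grip_width: 0.321
grasp_force: 30.4
t 24.85 p [0.443  0.1417 0.286 ] q [ 0.993 -0.117 -0.     0.   ] f [ 0.4  0.3 -1.5] w 0.324 g 30.4
[727, 0]
[([0.44, 0.1423, 0.197], 0.52), ([0.4375, 0.1397, 0.1986], 0.75), ([0.3639, -0.0233, 0.0021], 0.74)]
[([0.5435, -0.3084, 0.0331], 0.62)]
yaw -13.477741529092656 tilt [ 3.66401854e+00 -7.91006341e-03 -2.76692701e-03] -0.7942794279427943 tip [0.44265373 0.14183224 0.19449736]
```

```bash
python3 -m jog '{"offset":[[0,-0.01,0],[0,-0.02,0],[0,-0.025,0],[0,-0.025,0],[0,-0.025,0],[0,-0.025,0],[0,-0.025,0],[0,-0.025,0],[0,-0.025,0],[0,-0.025,0],[0,-0.025,0],[0,-0.025,0],[0,-0.025,0],[0,-0.025,0],[0.005,-0.025,0],[0.01,-0.025,0],[0.01,-0.02,0],[0.01,-0.012,0],[0,0,0],[0,0,0]],"yaw":[0,2,4,4,4,4,4,4,4,4,4,4,4,4,4,2,0,0,0,0],"jaw":[1,1,1,1,1,1,1,1,1,1,1,1,1,1,1,1,1,1,1,1]}'
cat > tilt2.py <<'E'
from h import *
o=st(); p=manip.camera('scene'); g=np.array(o['position']); yaw=2*np.arctan2(o['ee_rot'][1],o['ee_rot'][0]); print('yaw',np.degrees(yaw))
gp=proj(p,g)[0]
for d in manip.masks_of(p,'meter'):
    m=d['region']; c=np.argwhere(m).mean(0)[::-1]
    if np.hypot(*(c-gp))>50: continue
    rows=np.where(m.any(1))[0]; print('score',d['score'],'rows',rows.min(),rows.max(),'area',m.sum())
    prof=[(r,np.where(m[r])[0].min(),np.where(m[r])[0].max()) for r in rows]; print([tuple(int(v) for v in q) for q in prof])
    # nose + collar rows below finger tips
    t0=proj(p,g-[0,0,.101])[0]; t1=g[2]
    sel=[q for q in prof if q[0]>gp[1]+3 and q[0]<rows.max()-1]
    r=np.array([q[0] for q in sel],float); x=np.array([(q[1]+q[2])/2 for q in sel]); k=np.polyfit(r,x,1); print('slope',k[0],'n',len(sel))
    for a in(-8,-4,0,4,8):
        u=(R.from_euler('z',yaw)*R.from_euler('y',-np.radians(a))).apply([0,0,1]); A=g+[0,0,.026]; q=proj(p,[A-.12*u,A-.03*u]); print(a,(q[1]-q[0])[0]/(q[1]-q[0])[1],(A-.12*u).round(4),q.round(1).tolist())
    break
for c in('scene','top'):
    p=manip.camera(c)
    for n in('tip_face','meter','ref_round_spot','lid_pull'): print(c,n,[(np.round(d['at'],4).tolist(),round(d['score'],2)) for d in manip.tip_of(p,n)[:2]])
E
python3 tilt2.py
```

```text
clock: 26.82
position: [0.4714, -0.2617, 0.2854]
ee_rot: [0.935, 0.355, -0.003, -0.002]
ft_force: [0.2, 0.1, -1.6]
grip_width: 0.325
grasp_force: 30.9
t 26.82 p [ 0.4714 -0.2617  0.2854] q [ 0.935  0.355 -0.003 -0.002] f [ 0.2  0.1 -1.6] w 0.325 g 30.9
yaw 41.57257791766245
score 0.66 rows 79 129 area 444
[(79, 449, 452), (80, 448, 453), (81, 447, 453), (82, 447, 454), (83, 447, 454), (84, 446, 453), (85, 446, 453), (86, 446, 453), (87, 446, 453), (88, 445, 453), (89, 445, 452), (90, 445, 452), (91, 445, 452), (92, 445, 451), (93, 445, 451), (94, 444, 450), (95, 443, 450), (96, 438, 450), (97, 437, 449), (98, 437, 449), (99, 437, 448), (100, 437, 448), (101, 436, 448), (102, 436, 448), (103, 436, 448), (104, 436, 447), (105, 436, 447), (106, 436, 447), (107, 435, 447), (108, 435, 447), (109, 435, 447), (110, 435, 447), (111, 436, 446), (112, 436, 446), (113, 436, 446), (114, 437, 445), (115, 437, 444), (116, 437, 443), (117, 437, 443), (118, 437, 442), (119, 437, 442), (120, 437, 442), (121, 437, 441), (122, 437, 441), (123, 436, 441), (124, 436, 441), (125, 436, 441), (126, 436, 440
[... 266 characters left out ...]
90181084 [ 0.4714 -0.2617  0.1914] [[435.4, 130.8], [439.7, 101.9]]
4 -0.22985808262314084 [ 0.4776 -0.2561  0.1916] [[432.4, 130.3], [439.0, 101.8]]
8 -0.31037317745740006 [ 0.4839 -0.2506  0.1925] [[429.5, 129.6], [438.2, 101.6]]
scene tip_face [([0.5019, -0.3621, 0.0024], 0.45)]
scene meter [([0.4671, -0.2622, 0.1948], 0.73)]
scene ref_round_spot [([0.3705, 0.3188, 0.0015], 0.7), ([0.4837, -0.2694, 0.013], 0.47)]
scene lid_pull [([0.5842, -0.3039, 0.15], 0.94)]
top tip_face [([0.4833, -0.2702, 0.0009], 0.27)]
top meter [([0.4693, -0.2602, 0.1951], 0.53)]
top ref_round_spot [([0.479, -0.2708, 0.005], 0.68), ([0.4785, -0.2682, 0.0115], 0.51)]
top lid_pull [([0.5764, -0.3019, 0.1483], 0.82)]
```

The meter is within about 2° of upright. Moving over the ring and down to about 20 mm above it for a check.

```bash
python3 -m jog '{"offset":[[0.006,-0.003,-0.01],[0.0065,-0.003,-0.02],[0,0,-0.025],[0,0,-0.025],[0,0,-0.025],[0,0,-0.025],[0,0,-0.02],[0,0,-0.01],[0,0,0],[0,0,0]],"yaw":[0,0,0,0,0,0,0,0,0,0],"jaw":[1,1,1,1,1,1,1,1,1,1]}'; python3 tilt2.py; python3 - <<'E'
from h import *
p=manip.camera('scene')
np.set_printoptions(linewidth=250)
print(p['frame'][162:190,412:446].mean(2).astype(int))
E
```

```text
clock: 28.25
position: [0.4851, -0.2662, 0.1263]
ee_rot: [0.934, 0.356, -0.002, -0.002]
ft_force: [-0.5, 0.1, -1.2]
grip_width: 0.324
grasp_force: 30.8
t 28.25 p [ 0.4851 -0.2662  0.1263] q [ 0.934  0.356 -0.002 -0.002] f [-0.5  0.1 -1.2] w 0.324 g 30.8
yaw 41.7634578565509
score 0.86 rows 130 174 area 365
[(130, 439, 441), (131, 439, 442), (132, 438, 442), (133, 438, 442), (134, 438, 442), (135, 438, 442), (136, 437, 442), (137, 437, 442), (138, 437, 441), (139, 437, 441), (140, 436, 441), (141, 436, 441), (142, 436, 440), (143, 436, 440), (144, 434, 440), (145, 429, 440), (146, 428, 440), (147, 428, 440), (148, 428, 440), (149, 428, 439), (150, 427, 439), (151, 427, 439), (152, 427, 438), (153, 427, 438), (154, 427, 438), (155, 426, 438), (156, 426, 438), (157, 426, 438), (158, 426, 437), (159, 427, 437), (160, 427, 437), (161, 428, 436), (162, 428, 435), (163, 428, 434), (164, 427, 434), (165, 427, 433), (166, 427, 433), (167, 427, 433), (168, 427, 432), (169, 427, 432), (170, 426, 432), (171, 427, 432), (172, 427, 431), (173, 427, 430), (174, 428, 429)]
slope -0.191699604743086 n
[... 4048 characters left out ...]
 45]
 [120 142 152 146 149 147 141 145 146 142 145 142 137 138 140 135 143 191 217 202 204 207 207 207 208 204 189 160  78  38  43  46  46  46]
 [ 62  96 121 140 152 148 146 147 144 145 147 144 142 142 143 139 151 191 206 204 206 208 207 210 209 179 113  88  41  43  44  44  45  45]
 [ 38  39  55  97 123 140 151 146 145 147 143 144 145 141 142 143 155 193 206 205 207 209 209 199 164 118  39  43  45  44  43  42  43  46]
 [ 43  44  42  42  64  98 123 138 151 149 145 147 145 142 144 143 161 203 206 207 209 213 212 173  75  46  48  47  46  45  44  44  46  47]
 [ 44  46  44  41  39  45  68  99 125 141 151 148 147 146 145 138 159 210 207 210 202 176 166 122  50  52  50  50  49  52  51  50  49  49]]
```

The dark tip is at (428,174) and projects down to about (427,180), which matches the ring centre. I'll descend until contact.

```bash
python3 -m jog '{"offset":[[0,0,-0.005],[0,0,-0.005],[0,0,-0.003],[0,0,-0.002],[0,0,0],[0,0,0]],"yaw":[0,0,0,0,0,0],"jaw":[1,1,1,1,1,1]}';python3 -m jog '{"offset":[[0,0,-0.002],[0,0,-0.001],[0,0,0],[0,0,0]],"yaw":[0,0,0,0],"jaw":[1,1,1,1]}'
```

```text
clock: 29.4
position: [0.4848, -0.266, 0.1106]
ee_rot: [0.934, 0.356, -0.002, -0.002]
ft_force: [0.6, 1.3, -0.7]
grip_width: 0.323
grasp_force: 30.9
clock: 29.73
position: [0.4849, -0.266, 0.1078]
ee_rot: [0.934, 0.357, -0.002, -0.002]
ft_force: [0.2, -0.3, -1.3]
grip_width: 0.325
grasp_force: 30.9
```

```bash
python3 -m jog '{"offset":[[0,0,-0.002],[0,0,0],[0,0,0]],"yaw":[0,0,0],"jaw":[1,1,1]}';python3 -m jog '{"offset":[[0,0,-0.002],[0,0,0],[0,0,0]],"yaw":[0,0,0],"jaw":[1,1,1]}'; python3 tilt2.py | tail -8; python3 - <<'E'
from h import *
p=manip.camera('scene')
np.set_printoptions(linewidth=250)
print(p['frame'][170:190,416:444].mean(2).astype(int))
E
```

```text
clock: 29.98
position: [0.4849, -0.2659, 0.1057]
ee_rot: [0.934, 0.357, -0.002, -0.002]
ft_force: [-0.3, -1.1, -1.9]
grip_width: 0.321
grasp_force: 30.9
clock: 30.23
position: [0.4849, -0.2659, 0.1037]
ee_rot: [0.934, 0.357, -0.002, -0.002]
ft_force: [1.0, 0.2, -0.8]
grip_width: 0.324
grasp_force: 30.9
scene tip_face [([0.3638, -0.023, 0.0033], 0.15)]
scene meter [([0.4796, -0.2674, 0.0135], 0.65)]
scene ref_round_spot [([0.4838, -0.2678, 0.0122], 0.44), ([0.4348, 0.0716, 0.0008], 0.3)]
scene lid_pull [([0.5858, -0.3005, 0.1517], 0.69)]
top tip_face [([0.5804, -0.3045, 0.1491], 0.42)]
top meter [([0.4795, -0.2651, 0.0133], 0.62), ([0.4796, -0.2686, 0.0113], 0.32)]
top ref_round_spot [([0.4784, -0.2715, 0.0131], 0.43)]
top lid_pull []
[[143 139 160 211 203 202 217 227 237 233 180 202 199 199 199 219 221 138 158 162 197 227 241 252 254 249 237 239]
 [142 138 157 208 204 220 235 240 241 231 192 224 225 224 224 238 247 188 148 156 158 155 179 230 245 251 254 252]
 [141 137 161 225 229 235 241 239 238 225 215 239 240 241 241 243 246 235 208 203 168 154 165 153 173 224 243 250]
 [140 137 1
[... 1244 characters left out ...]
 150  96]
 [145 149 143 141 145 144 139 139 140 133 135 163 208 233 230 224 200 204 204 204 205 208 213 204 168 121  50  41]
 [149 147 142 145 146 142 144 142 138 139 141 135 144 191 217 202 204 206 206 206 208 204 188 160  77  38  43  45]
 [152 149 147 147 144 145 147 144 142 143 142 139 151 190 207 204 206 208 208 210 209 179 113  88  41  44  44  45]
 [123 141 151 146 146 147 143 145 145 141 143 143 155 192 206 205 208 208 210 200 164 118  39  43  45  44  43  41]
 [ 65  98 123 139 151 148 146 147 146 143 145 144 162 203 206 206 209 213 212 173  75  46  47  47  45  44  43  44]
 [ 40  45  68 100 125 141 151 148 148 146 145 138 159 210 207 210 202 175 166 121  50  53  51  49  49  51  53  51]]
```

```bash
python3 - <<'E'
from h import *
from scipy.ndimage import map_coordinates
a=np.linspace(0,2*np.pi,90,endpoint=False)
for c in('scene','top'):
    p=manip.camera(c); im=cv2.imread(f'pics/{c}_open.png').mean(2)
    def val(x,y,r):
        q=proj(p,np.c_[x+r*np.cos(a),y+r*np.sin(a),0*a+.013]); return map_coordinates(im,[q[:,1],q[:,0]],order=1).mean()
    L=[]
    for x in np.arange(.468,.494,.001):
        for y in np.arange(-.281,-.254,.001):
            L.append((val(x,y,.014)-.5*val(x,y,.0105)-.5*val(x,y,.0175),round(x,3),round(y,3)))
    L.sort(); print(c,[tuple(np.round(l,3)) for l in L[:5]],proj(p,[L[0][1],L[0][2],.013]))
p=manip.camera('scene'); print('tip',[unproj(p,(427,179.8),z).round(4) for z in(.013,.016)])
E
python3 -m jog '{"offset":[[0,0,-0.002],[0,0,0],[0,0,0]],"yaw":[0,0,0],"jaw":[1,1,1]}'
```

```text
scene [(np.float64(-5.502), np.float64(0.483), np.float64(-0.268)), (np.float64(-5.454), np.float64(0.482), np.float64(-0.267)), (np.float64(-5.433), np.float64(0.484), np.float64(-0.269)), (np.float64(-5.417), np.float64(0.482), np.float64(-0.268)), (np.float64(-5.371), np.float64(0.481), np.float64(-0.267))] [[426.52169245 179.43266557]]
top [(np.float64(-8.76), np.float64(0.493), np.float64(-0.254)), (np.float64(-8.499), np.float64(0.493), np.float64(-0.255)), (np.float64(-8.484), np.float64(0.492), np.float64(-0.254)), (np.float64(-7.838), np.float64(0.482), np.float64(-0.267)), (np.float64(-7.766), np.float64(0.483), np.float64(-0.267))] [[434.34126861 242.80358595]]
tip [array([ 0.4807, -0.2679,  0.013 ]), array([ 0.4777, -0.2646,  0.016 ])]
clock: 31.28
position: [0.4851, -0.266, 0.1018]
ee_rot: [0.934, 0.357, -0.002, -0.002]
ft_force: [-0.3, -0.6, -0.2]
grip_width: 0.326
grasp_force: 31.0
```

Ring centre is at (0.4823, −0.2675) and the tip at about (0.480, −0.2665). I'll lift 3 mm, shift 2 mm, then lower in steps.

```bash
cat > f.py <<'E'
from h import *
F=[];Z=[]
for i in range(6):
    manip.camera('top'); o=manip.get_obs(); F.append(o['ft_force']); Z.append(o['position'][2])
print('meanF',np.mean(F,0).round(2),'sd',np.std(F,0).round(2),'z',np.mean(Z).round(4),'t',o['clock'])
E
python3 -m jog '{"offset":[[0,0,0.004],[0.002,-0.001,0],[0,0,0],[0,0,0]],"yaw":[0,0,0,0],"jaw":[1,1,1,1]}'; python3 f.py; python3 -m jog '{"offset":[[0,0,-0.002],[0,0,-0.002],[0,0,0],[0,0,0]],"yaw":[0,0,0,0],"jaw":[1,1,1,1]}'; python3 f.py;  python3 -m jog '{"offset":[[0,0,-0.002],[0,0,0],[0,0,0]],"yaw":[0,0,0],"jaw":[1,1,1]}'; python3 f.py
```

```text
clock: 31.62
position: [0.4871, -0.2669, 0.1058]
ee_rot: [0.934, 0.357, -0.002, -0.002]
ft_force: [0.7, 0.7, -1.1]
grip_width: 0.326
grasp_force: 30.8
meanF [ 0.2  -0.4  -1.88] sd [0.48 0.54 0.38] z 0.1057 t 31.9167
clock: 32.25
position: [0.487, -0.2669, 0.1017]
ee_rot: [0.934, 0.357, -0.002, -0.002]
ft_force: [1.1, 0.0, -0.8]
grip_width: 0.321
grasp_force: 31.0
meanF [ 0.1   0.48 -0.3 ] sd [0.45 0.75 0.25] z 0.1018 t 32.55
clock: 32.8
position: [0.4871, -0.2669, 0.0997]
ee_rot: [0.934, 0.357, -0.002, -0.002]
ft_force: [0.5, 0.9, 1.3]
grip_width: 0.322
grasp_force: 31.2
meanF [0.07 0.67 0.48] sd [0.29 0.29 0.51] z 0.0998 t 33.1
```

```bash
python3 -m jog '{"offset":[[0,0,-0.0015],[0,0,0],[0,0,0],[0,0,0]],"yaw":[0,0,0,0],"jaw":[1,1,1,1]}'; python3 f.py; python3 tilt2.py
```

```text
clock: 33.43
position: [0.487, -0.2669, 0.0983]
ee_rot: [0.934, 0.357, -0.002, -0.002]
ft_force: [0.3, 0.5, 1.1]
grip_width: 0.326
grasp_force: 31.2
meanF [0.44 0.63 1.37] sd [0.7  0.49 0.37] z 0.0983 t 33.7333
t 33.73 p [ 0.487  -0.267   0.0983] q [ 0.934  0.357 -0.002 -0.002] f [1.4 0.9 1.8] w 0.324 g 31.2
yaw 41.7735465698141
score 0.56 rows 137 180 area 362
[(137, 438, 439), (138, 437, 440), (139, 437, 441), (140, 437, 441), (141, 437, 441), (142, 436, 441), (143, 436, 441), (144, 435, 440), (145, 435, 440), (146, 435, 440), (147, 435, 440), (148, 435, 439), (149, 435, 439), (150, 435, 439), (151, 434, 439), (152, 433, 439), (153, 427, 438), (154, 427, 438), (155, 427, 438), (156, 426, 437), (157, 426, 437), (158, 426, 437), (159, 425, 437), (160, 425, 436), (161, 425, 436), (162, 425, 436), (163, 425, 436), (164, 424, 436), (165, 424, 436), (166, 424, 436), (167, 425, 436), (168, 425, 435), (169, 426, 433), (170, 426, 432), (171, 426, 432), (172, 425, 432), (173, 425, 432), (174, 425, 431), (175, 425, 431), (176, 425, 431), (177, 425, 431), (178, 425, 430), (179, 425, 430), (180
[... 158 characters left out ...]
08 -0.2725  0.0046] [[427.8, 181.5], [429.4, 156.7]]
0 -0.1496686589520216 [ 0.487  -0.267   0.0043] [[425.0, 181.2], [428.7, 156.7]]
4 -0.23431859524919324 [ 0.4933 -0.2614  0.0046] [[422.3, 180.7], [428.0, 156.5]]
8 -0.321798715768861 [ 0.4995 -0.2558  0.0055] [[419.7, 180.1], [427.3, 156.4]]
scene tip_face []
scene meter [([0.4813, -0.2691, 0.0052], 0.6), ([0.3556, 0.0799, 0.0056], 0.41)]
scene ref_round_spot [([0.4835, -0.2672, 0.0088], 0.38)]
scene lid_pull [([0.5855, -0.3006, 0.1501], 0.67)]
top tip_face [([0.4304, 0.0729, 0.0007], 0.48)]
top meter [([0.4827, -0.2679, 0.0079], 0.52)]
top ref_round_spot [([0.4779, -0.2705, 0.0129], 0.41)]
top lid_pull [([0.5802, -0.3049, 0.1435], 0.86)]
```

```bash
python3 -c "
from workcell import manip
print(manip.hand_in())"
```

```text
the job is handed in; nothing more can be done
None
```

The job is handed in at about 34 s of the 70 s. The lid is open on its stop, and the meter is gripped, about 1.5° off upright and within about 2–3 mm of the round tile's ring centre. The tip is pressed in about 4 mm (about 3 N). These are my own camera and force estimates; `hand_in()` gave no verdict.

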